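Clear the jig front and wedge the board carrier off its rests

ROBOT

A 6-joint arm with a two-finger parallel gripper is mounted at the origin on the work surface. World frame = base frame: x ahead of the robot, y to its left, z up, the work surface at z = 0. Lengths are in m, angles in degrees, forces in N, time in s.
With the tool pointing down it reaches from about 0.3 to 0.75 m from the base axis. Payload 8.5 kg.
Tool frame: the origin (TCP) lies at the very end of the fingers, on their centre line; the grasp point (between the pads) lies 19 mm behind it (env.pinch_z is the distance from the TCP to the grasp point, in m); z points along the fingers, y is the line along which they close (so a half turn about z gives the same grasp; the last joint's range is limited). The gripper opens to 85 mm and grips with 20 to 120 N. Pads are 22 mm wide; open, the fingers measure 114 mm over their backs; the gripper's body (76 mm by 85 mm) begins 54 mm behind the grasp point. The pads swing forward as they close: fully open they stand 13 mm farther back than shut.
Start: joints at [-12.336, 21.807, 74.336, -0, 83.858, -12.336], TCP at [0.55, 0, 0.231] pointing down, gripper open.
Joint ranges: [-178.18, 178.18], [-50.72, 133.34], [12.68, 142.11], [-81.47, 261.47], [9.98, 163.14], [-165.26, 165.26]. Speed limits (degrees/s): [136.94, 136.94, 180, 180, 180, 180].

INTERFACE

Orientations are given as a 3x3 rotation matrix whose columns are the frame's x, y, z axes.
In Python, from rig import env, viewer gives the robot as it stands.
- The arm moves only by the tool drive_tool, never from a script. Its argument "series" is a list of rows, each a list of 3 entries, a list of its own where there are three numbers: the shift along the tool's x, y, z in m, then the turn about the tool's z in degrees, then the finger opening in m, from 0 to 0.0854. A call has 1 to 20 rows; each row is the pose to reach, as a shift and turn from the pose commanded when the call began, along the tool's axes at that moment; what a row does not reach only later rows make up. A row lasts 1/10 s, in which the tool goes at most 50 mm and 8.59 degrees, less where a joint would pass 70% of its speed; a pose out of reach is approached as far as the arm can. A call with a gripper value outside its range is refused whole. The fingers move at their own pace and stop on an object; "newtons" is the grip in N (left out, the last holds). Time passes only in rows, so rows that repeat a pose let the fingers close. It gives the time, the measured TCP pose, the force, the opening and the grip force at its end, in the units of the state.
- env.observe(): the state, without advancing time (a new reading comes with each control period).
- viewer.get_image(name): name is "scene" or "side" or "wrist"; returns a dict with "img" (420x560x3 uint8, red, green, blue), "depth" (420x560 float32, m along the optical axis (not along the pixel's ray), 0 where there is no reading), "camera_matrix" (3x3 intrinsics, pixels), "rvec" (rotation vector, rad) and "tvec" (3), from world to camera coordinates, as OpenCV has them. Camera axes: x right, y down, z forward; pixel columns grow to the right and rows downward; lengths in m; the calibration is good to about 2 mm. The wrist camera is an equidistant fisheye: a pixel r from the principal point sees the ray r / f radians off the axis. A picture is of the moment at which its call begins.
- env.close_job(): hands the job in; it is judged then, once.
The state is a dict: "time_s": time; "q": joint angles; "qvel": joint speeds; "joint_efforts": joint torques, N m; "position": TCP position; "tool_rot": TCP orientation; "ft_force": force on the tool from outside, world axes, zero at the start; "wrist_torque": the same for the moment, N m; "grip_width": finger opening in m; "gripper_force": force on a finger pad.
Only numpy, scipy, OpenCV 4.12 (cv2) and the standard library are available. Lean on these libraries where they do the work, as an engineer would, in place of code of your own. Each camera call takes 0.05 s, during which the arm holds its last target. There are 200 camera calls.

TASK

The stray vial standing in front of the test jig is in the way: put it upright into a free hole of the vial rack, all the way down, and let go of it. Then slide the levelling wedge, thin end first and flat on the bench, straight under the front rod of the hinged board carrier until the rod is lifted about 5 mm off its rests (do not push or lift the carrier with the gripper itself), and finish while still holding the wedge there. Leave the other vials and everything else on the bench where they are.

Things in the scene. Friction and masses are not known exactly. Their poses are not given: they have to be found in the camera images.
- jig: Aluminium test jig, fixed to the bench, 215 x 190 mm. Origin: middle, bench height. Its x points from the open front (robot's side) to the rear hinge. Two side rails 22 mm wide run along x at y = +81 and -81 mm; their front ends carry the carrier's rests, 12 mm high. Between the rails (140 mm) the front is open to the bare bench.
- carrier: Plate with a blue circuit board (170 mm square, highest point 47 mm above the bench), hinged at the jig's rear. A steel rod, 8 mm diameter, along its front edge (parallel to the jig's y, 95 mm in front of the jig's origin) lies on the rests, underside 12 mm above the bench. About 0.55 kg: 3 N lift it at the rod. Origin on the hinge, 170 mm behind the rod, 16 mm above the bench.
- carrier_lip (a point): Middle of the underside of the carrier's front rod: 12 mm above the bench at rest. 5 mm of lift brings it to 17 mm. Directly below it is bare bench.
- wedge: Loose levelling wedge of black plastic, 136 mm long (x), about 0.2 kg. Origin: centre of its flat underside. Grey grip block at x = -68 to -28 mm; from there the slope, 30 mm wide, falls evenly from 28 mm high to the 4 mm tip (x = +68), 1 mm per 4 mm: 12 mm high 32 mm behind the tip, 17 mm high 52 mm behind. Starts left or right of the jig's front.
- wedge_grip (a point): Centre of the wedge's grip block (17 mm above its underside, x = -48 mm); x points to the tip. The block is 40 mm long (x) and 32 mm wide (y), its top 34 mm above the bench; grasp it across its width (y).
- wedge_tip (a point): Middle of the wedge tip's lower edge, 116 mm ahead of the centre of the grip block.
- vial: The stray vial: amber glass with a black screw cap, 17 mm diameter, 80 mm tall, 25 g. Origin: centre of its foot. It stands upright on the bench just in front of the jig's opening. Two vials like it stand in the rack.
- vial_center (a point): Centre of the stray vial, 40 mm above its foot; z along the vial.
- vial_foot (a point): Centre of the stray vial's foot.
- rack: Grey vial rack, a block 190 x 50 x 40 mm (x, y, z), fixed to the bench left or right of the jig's front, across from the wedge. Origin: centre of its underside. Four round holes along its x at -67.5, -22.5, +22.5 and +67.5 mm, 22 mm across, 30 mm deep. The first and third hold other vials, which stand 50 mm out of it; the second and fourth are free.
- rack_hole1 (a point): Centre of the mouth of the rack's second hole (free), at x = -22.5 mm, 40 mm above the bench.
- rack_hole3 (a point): Centre of the mouth of the rack's fourth hole (free, at the end of the row), at x = +67.5 mm, 40 mm above the bench.
- vial_b: Another vial, in the first hole of the rack; origin at its foot. Leave alone.
- vial_c: Another vial, in the third hole of the rack; origin at its foot. Leave alone.
- spool: Solder-wire spool, 54 mm diameter, 40 mm high, left of the jig. Leave alone.
- screwdriver: Screwdriver, 170 mm long, lying at the right of the bench. Leave alone.
- meter: Red multimeter, 185 x 88 x 45 mm, lying at the left of the bench. Leave alone.
- tray: Black divided parts tray, 100 x 140 x 25 mm, right of the jig. Leave alone.

How it is judged (in metres and radians):
On the way, in this order (a step that is already met when the one before it is completed fails the run):
1. the stray vial stands in a free rack hole, released (((horizontal distance between vial_foot and rack_hole1 below 0.006 m and z of vial_foot in the frame of rack_hole1 below -0.022 m) or (horizontal distance between vial_foot and rack_hole3 below 0.006 m and z of vial_foot in the frame of rack_hole3 below -0.022 m)) and angle between vial_center's own z axis and vertical below 0.2 rad and contact force between the fingers and vial below 0.1 N), for 0.2 s.
2. the wedge, held, lifts the carrier's rod off its rests (height (world z) of carrier_lip between 0.014 and 0.021 m and contact force between wedge and carrier above 0.5 N and contact force between each of the arm, the fingers and carrier below 0.2 N and contact force between the fingers and wedge above 1 N and angle between wedge_grip's own z axis and vertical below 0.1 rad and height (world z) of wedge_tip below 0.005 m and angle between the x axis of wedge_grip and the x axis of jig, either way round below 0.3 rad), for 0.2 s.
At the end, for the whole second after the job is handed in: Vial in rack hole 2 or 4: foot 22 mm or more deep, within 6 mm of the axis, tilt under 0.2 rad, released. Carrier rod 2 to 9 mm off its rests, carried by the wedge, untouched by the robot. Wedge flat (0.1 rad, tip under 5 mm), within 0.3 rad of the jig, at rest, fingers on it with over 1 N (all of step 1 and all of step 2 and linear speed of wedge below 0.02 m/s and angular speed of carrier below 0.1 rad/s); the arm keeps its last pose, push and grip.
It fails at once if the robot pushes or lifts the carrier itself (contact force between any of the arm, the fingers and carrier above 2 N).
It fails at once if a bystander is moved by more than 20 mm (distance of any of vial_b, vial_c, spool, screwdriver, meter, tray from where it was at the start of the episode above 0.02 m).
It also fails if it takes over 58 s, if anything falls off the work surface, if the arm or the gripper's body presses on something with over 40 N, if the wrist force passes 120 N, or if a joint passes its speed limit or range.

## Working session

There is one attempt and no reset: what is moved stays moved. The work goes in short steps, Python scripts to look and compute and a tool call to move; the robot and the scene stay as the last step left them, time stands still between calls to the robot, and variables do not carry over. Pictures are saved under pics/ and viewed, at most 13 in all, crops included, and the job is handed in when it is done.

Besides the shell and the picture viewer there is one more tool, called after "Emit:" as name(argument=value, ...), one argument or row to a line, values as JSON. drive_tool: Moves the arm, as the interface text tells. Its arguments: {"type":"object","properties":{"series":{"type":"array"},"newtons":{"type":"number"}},"required":["series"]}

```bash
mkdir -p pics; cat > h.py <<'E'
import numpy as np, cv2
from rig import env, viewer
def grab(n,tag):
    d=viewer.get_image(n); cv2.imwrite(f'pics/{tag}.png',d['img'][:,:,::-1])
    np.savez(f'{tag}.npz',**{k:np.asarray(v) for k,v in d.items()}); return d
def cloud(d):
    K=d['camera_matrix'];R=cv2.Rodrigues(np.asarray(d['rvec'],float).reshape(3))[0];t=np.asarray(d['tvec'],float).reshape(3)
    v,u=np.mgrid[:420,:560];z=d['depth']
    p=np.stack([(u-K[0,2])/K[0,0]*z,(v-K[1,2])/K[1,1]*z,z],-1)
    return (p-t)@R   # world
E
python3 - <<'E'
from h import *
print(env.observe())
for n in('scene','side'):
    d=grab(n,n+'0'); P=cloud(d); R=cv2.Rodrigues(np.asarray(d['rvec'],float).reshape(3))[0]
    print(n,-R.T@np.asarray(d['tvec']).reshape(3),d['camera_matrix'][0])
a=[cv2.imread(f'pics/{n}0.png') for n in('scene','side')]
E
```

```text
{'time_s': 0.0, 'q': array([-1.23373467e+01,  2.18410812e+01,  7.43857416e+01, -2.20253000e-04,
        8.38576605e+01, -1.23351493e+01]), 'qvel': array([-0.02314906, -0.05477233, -0.01156166,  0.04434516, -0.03107724,
       -0.0754496 ]), 'joint_efforts': array([-1.00240642e-03, -4.48466885e+01, -2.31285810e+01, -2.87182611e-04,
        4.73836102e-03,  1.77242771e-05]), 'position': array([5.49702529e-01, 4.66929859e-05, 2.30705109e-01]), 'tool_rot': array([[ 3.81626749e-05,  9.99998961e-01, -1.44127683e-03],
       [ 9.99999951e-01, -3.77140124e-05,  3.11321005e-04],
       [ 3.11266325e-04, -1.44128864e-03, -9.99998913e-01]]), 'ft_force': array([-0.71187883, -0.95293538,  0.59175282]), 'wrist_torque': array([-0.00572072, -0.00188003, -0.0653702 ]), 'gripper_force': 0.0, 'grip_width': 0.0856309929545998}
scene [ 1.13025128 -0.79436553  1.38152684] [535.71004212   0.         272.62413378]
side [0.1580099  0.86369304 0.88500781] [509.00919499   0.         265.55805284]
```

View pics/scene0.png

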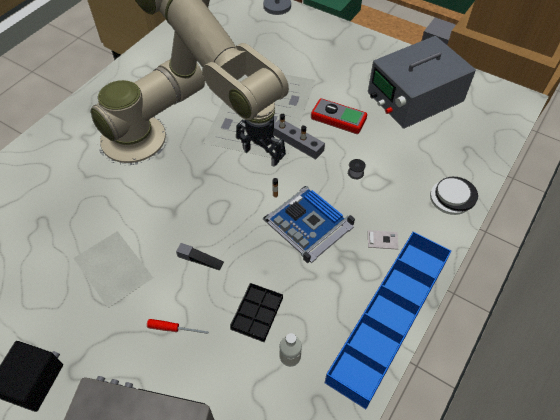

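View pics/side0.png

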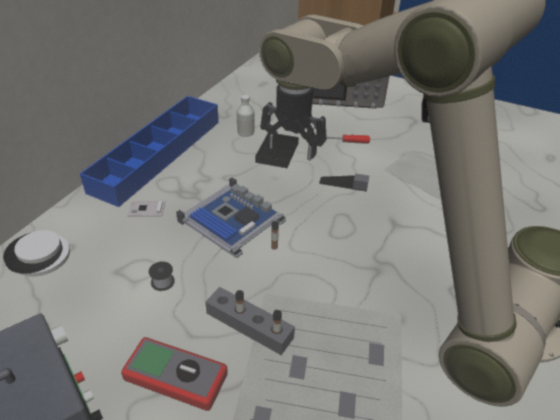

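```bash
python3 - <<'E'
from h import *
D={n:dict(np.load(n+'0.npz')) for n in('scene','side')}
W,H=800,560 # px 1mm: col = (0.4-y), row=(0.85-x)
out=np.zeros((H,W,3),np.uint8)
C={}
for n in D:
    P=cloud(D[n]);C[n]=P
    for nm,(u,v,r) in {'scene':{'wedge':(200,257,30),'vial':(275,187,14),'rack':(300,138,32)},'side':{'wedge':(345,182,28),'vial':(275,236,16),'rack':(250,318,48)}}[n].items():
        Q=P[v-r:v+r,u-r:u+r].reshape(-1,3)
        z=Q[:,2]
        def rect(m):
            q=Q[m]
            if len(q)<8:return None
            b=cv2.minAreaRect(q[:,:2].astype(np.float32)*1000);return len(q),np.round(b[0],1),np.round(b[1],1),round(b[2],1),np.round(np.median(q[:,2]),4)
        print(n,nm,'bench z',np.median(z[np.abs(z)<.006]))
        if nm=='rack':
            m=(z>.036)&(z<.044);print(' top',rect(m)); m=(z>.055)&(z<.11)
            lab=Q[m];print(' vials',len(lab)); 
            if len(lab)>4:
                _,l,c=cv2.kmeans(lab[:,:2].astype(np.float32),2,None,(3,50,1e-6),5,0);print(c, lab[:,2].max())
        if nm=='vial':
            m=(z>.02)&(z<.1);print(rect(m),z[m].max());m=(z>.075)&(z<.1);print(' cap',rect(m),Q[m].mean(0))
        if nm=='wedge':
            m=(z>.031)&(z<.04);print(' block',rect(m));m=(z>.005)&(z<.05);print(' all',rect(m))
# crops enlarged
a=cv2.imread('pics/scene0.png');b=cv2.imread('pics/side0.png')
c1=cv2.resize(a[95:285,165:365],(800,600)[::1] if 0 else (600,570),interpolation=cv2.INTER_CUBIC)
cv2.imwrite('pics/c1.png',c1)
cv2.imwrite('pics/c2.png',cv2.resize(b[160:360,170:380],(630,600),interpolation=cv2.INTER_CUBIC))
E
```

```text
scene wedge bench z -0.0010482914638264796
 block (98, array([ 459.5, -268.8]), array([48.8, 34.5]), 14.8, np.float64(0.0339))
 all (578, array([ 500.1, -251.8]), array([178.4, 198.7]), 41.0, np.float64(0.0176))
scene vial bench z -0.00108236184782817
(78, array([556.4,  60.5]), array([15.6, 20.5]), 33.2, np.float64(0.0607)) 0.08361852063166157
 cap (17, array([557.1,  61.3]), array([18.4, 14.7]), 9.4, np.float64(0.0791)) [0.55595537 0.06234605 0.07900937]
scene rack bench z -0.0009544856483315949
 top (468, array([502.5, 371.9]), array([210.4, 191.4]), 84.8, np.float64(0.0392))
 vials 98
[[0.4306584  0.29733494]
 [0.5192883  0.28933346]] 0.09647199073222683
side wedge bench z -0.0012912355495034162
 block (89, array([ 451.5, -265.9]), array([38.9, 35.3]), 16.1, np.float64(0.0331))
 all (499, array([ 528.4, -269.1]), array([106.1, 197.5]), 64.6, np.float64(0.0181))
side vial bench z -0.0011397328452073794
(182, array([582.4,  43.7]), array([26.7, 93.6]), 49.3, np.float64(0.0497)) 0.08174455064971088
 cap (37, array([552.4,  63.2]), array([14.3, 19.6]), 27.7, np.float64(0.0774)) [0.55244419 0.06425421 0.07769159]
side rack bench z -0.0010824610146725764
 top (1505, array([497. , 356.2]), array([172.8, 192.1]), 85.1, np.float64(0.0386))
 vials 268
[[0.5120983  0.29792798]
 [0.4226369  0.30571076]] 0.09288141803611495
```

View pics/c1.png

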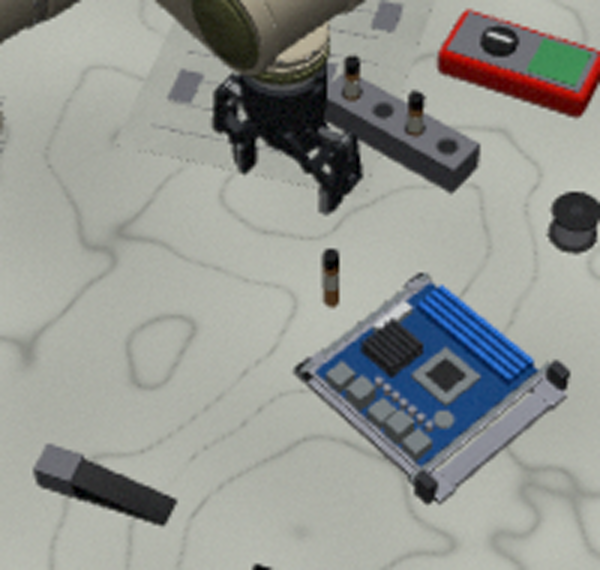

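View pics/c2.png

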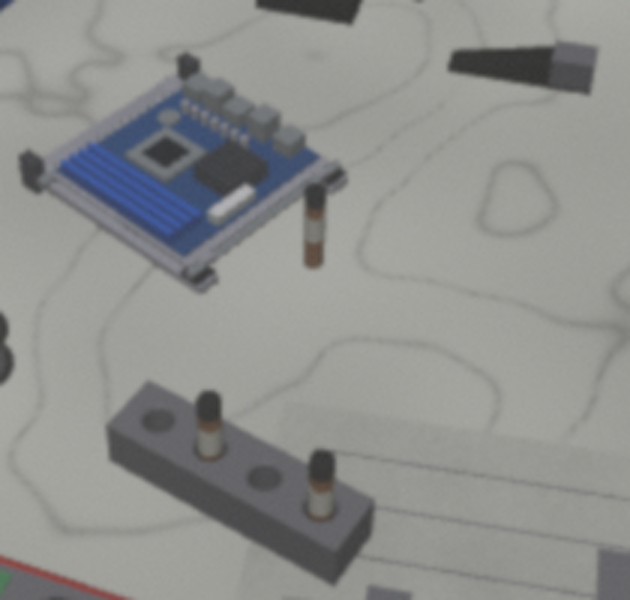

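```bash
cat >> h.py <<'E'
def ray(d,u,v):
    K=d['camera_matrix'];R=cv2.Rodrigues(np.asarray(d['rvec'],float).reshape(3))[0];t=np.asarray(d['tvec'],float).reshape(3)
    return -R.T@t, R.T@np.linalg.solve(K,[u,v,1.])
def plane(d,u,v,z):
    o,r=ray(d,u,v); return (o+r*(z-o[2])/r[2])*1000
def tri(*rs):
    A=0;b=0
    for o,r in rs:
        r=r/np.linalg.norm(r);M=np.eye(3)-np.outer(r,r);A=A+M;b=b+M@o
    return np.linalg.solve(A,b)*1000
E
python3 - <<'E'
from h import *
np.set_printoptions(precision=1,suppress=True)
s,t=[dict(np.load(n+'0.npz')) for n in('scene','side')]
f1=lambda u,v:(165+u/3-.33,95+v/3-.33); f2=lambda u,v:(170+u/3-.33,160+v/3-.33)
for n,a,b,z in [('h4',(449,146),(158,421),.04),('h2',(384,110),(265,478),.04),('vb top',(351,60),(322,454),.09),('vc top',(416,96),(208,396),.09),
 ('cap top',(331,254),(315,187),.08),('foot',(332,303),(313,263),.002),
 ('rackcornerR(near bench -y,+x)',(480,151),(149,381),.04),
 ('block top c far',(34,467),(597,45),.034),('block top near',(83,463),(550,75),.034),('blk top b',(48,443),(592,65),.034),('tip L',(177,502),(449,52),.004),('tip R',(168,523),(450,70),.004),
 ('frontL rest',(420,277),(205,283),.02),('frontR rest',(301,371),(341,177),.02)]:
    p=f1(*a);q=f2(*b); print(n,plane(s,*p,z),plane(t,*q,z),'tri',tri(ray(s,*p),ray(t,*q)))
# orthophoto, z=0.0 for jig at 1 mm, averaged over cloud
for n,d in(('scene',s),('side',t)):
    P=cloud(d);img=cv2.imread(f'pics/{n}0.png');hsv=cv2.cvtColor(img,cv2.COLOR_BGR2HSV)
    m=(hsv[...,1]>110)&(abs(hsv[...,0].astype(int)-108)<12)&(P[...,0]>.55)&(P[...,0]<.9)&(abs(P[...,1])<.25)&(P[...,2]<.03)&(P[...,2]>0.01)
    q=P[m];b=cv2.minAreaRect((q[:,:2]*1000).astype(np.float32));print(n,'board',b,q[:,2].mean())
    print(cv2.boxPoints(b))
    # wedge: points in narrow window
    m=(P[...,0]>.40)&(P[...,0]<.62)&(P[...,1]>-.34)&(P[...,1]<-.2)&(P[...,2]>.004)&(P[...,2]<.05)
    q=(P[m][:,:2]*1000).astype(np.float32);print('wedge',cv2.minAreaRect(q))
E
```

```text
h4 [565.  290.1  40. ] [557.3 293.   40. ] tri [561.3 291.7  36.3]
h2 [474.7 297.1  40. ] [467.6 299.9  40. ] tri [470.9 298.8  36.5]
vb top [427.  301.2  90. ] [426.1 298.8  90. ] tri [426.6 300.   90.9]
vc top [517.5 293.5  90. ] [515.6 292.5  90. ] tri [516.5 293.   89.9]
cap top [556.5  63.2  80. ] [554.3  61.4  80. ] tri [555.4  62.4  80.3]
foot [559.7  59.4   2. ] [551.3  66.8   2. ] tri [555.6  62.3  -4.1]
rackcornerR(near bench -y,+x) [597.8 302.5  40. ] [582.4 265.   40. ] tri [589.9 282.1  53.8]
block top c far [ 438.8 -285.5   34. ] [ 437.6 -288.1   34. ] tri [ 438.2 -286.1   34.8]
block top near [ 476.1 -255.8   34. ] [ 459.8 -223.5   34. ] tri [ 466.6 -248.1   14.7]
blk top b [ 432.8 -256.7   34. ] [ 431.3 -256.5   34. ] tri [ 431.9 -256.6   33.5]
tip L [ 566.7 -228.3    4. ] [ 568.4 -248.6    4. ] tri [ 567.  -233.8   13.7]
tip R [ 573.3 -251.9    4. ] [ 556.2 -223.     4. ] tri [ 565.1 -245.   -14.3]
frontL rest [626.9 128.4  20. ] [607.6 144.   20. ] tri [618.3 135.1   6.7]
frontR rest [588.2 -41.7  20. ] [570.3 -20.5  20. ] tri [579.8 -34.5   4.8]
scene board ((688.3696899414062, -63.8525390625), (369.708984375, 176.4013214111328), 85.29937744140625) 0.022093022144988626
[[ 585.3 -240.9]
 [ 761.1 -255.3]
 [ 791.4  113.2]
 [ 615.6  127.6]]
wedge ((509.2265319824219, -270.02093505859375), (215.16204833984375, 136.4936065673828), 0.4624106287956238)
side board ((698.7218017578125, 40.9964599609375), (138.4573974609375, 146.00765991210938), 76.67427062988281) 0.023569927728529352
[[611.7  -9.5]
 [753.8 -43.2]
 [785.7  91.5]
 [643.6 125.2]]
wedge ((516.7328491210938, -240.6534881591797), (179.20761108398438, 64.35232543945312), 11.105396270751953)
```

Emit:
drive_tool(
  series=[
    [[0.03,0.003,0.03],9,0.0854],
    [[0.062,0.0055,0.06],18,0.0854],
    [[0.062,0.0055,0.09],26,0.0854],
    [[0.062,0.0055,0.1],34,0.0854],
    [[0.062,0.0055,0.1],90,0.0854],
    [[0.062,0.0055,0.1],90,0.0854],
    [[0.062,0.0055,0.1],90,0.0854],
    [[0.062,0.0055,0.1],90,0.0854],
    [[0.062,0.0055,0.1],90,0.0854],
    [[0.062,0.0055,0.1],90,0.0854],
    [[0.062,0.0055,0.1],90,0.0854],
    [[0.062,0.0055,0.1],90,0.0854],
    [[0.062,0.0055,0.12],90,0.0854],
    [[0.062,0.0055,0.14],90,0.0854],
    [[0.062,0.0055,0.16],90,0.0854],
    [[0.062,0.0055,0.175],90,0.0854],
    [[0.062,0.0055,0.19],90,0.0854],
    [[0.062,0.0055,0.19],90,0.0854],
    [[0.062,0.0055,0.19],90,0.0854],
  ],
)

```text
time_s: 2.0
position: [0.5556, 0.062, 0.0415]
tool_rot: [[1.0, 0.001, -0.0], [0.001, -1.0, 0.0], [-0.0, -0.0, -1.0]]
ft_force: [-0.6, -0.2, -0.2]
grip_width: 0.0854
gripper_force: 0.0
```

Emit:
drive_tool(
  series=[
    [[0,0,0],0,0.06],
    [[0,0,0],0,0.04],
    [[0,0,0],0,0.02],
    [[0,0,0],0,0.01],
    [[0,0,0],0,0.01],
    [[0,0,0],0,0.01],
    [[0,0,0],0,0.01],
    [[0,0,0],0,0.01],
    [[0,0,0],0,0.01],
    [[0,0,-0.02],0,0.01],
    [[0,0,-0.05],0,0.01],
    [[0,0,-0.08],0,0.01],
    [[0,0,-0.08],0,0.01],
  ],
  newtons=30,
)

```text
time_s: 3.3
position: [0.5571, 0.0619, 0.1248]
tool_rot: [[1.0, 0.0, 0.007], [0.0, -1.0, -0.001], [0.007, 0.001, -1.0]]
ft_force: [-0.6, -0.9, -1.0]
grip_width: 0.0167
gripper_force: 29.3
```

```bash
python3 - <<'E'
from h import *
print(env.observe()['grip_width'],env.observe()['position'])
t=grab('side','side1'); b=cv2.imread('pics/side1.png')
s=grab('scene','scene1'); a=cv2.imread('pics/scene1.png')
w=grab('wrist','wrist1');print(w['camera_matrix'])
A=cv2.resize(a[110:210,210:340],(520,400),interpolation=cv2.INTER_CUBIC)
B=cv2.resize(b[150:250,240:310],(280,400),interpolation=cv2.INTER_CUBIC)
cv2.imwrite('pics/m1.png',np.hstack([A,B]))
E
```

```text
0.016743412902445787 [0.55709239 0.06186514 0.12477107]
[[325.1922621    0.         281.12139612]
 [  0.         325.1922621  208.49301028]
 [  0.           0.           1.        ]]
```

View pics/m1.png

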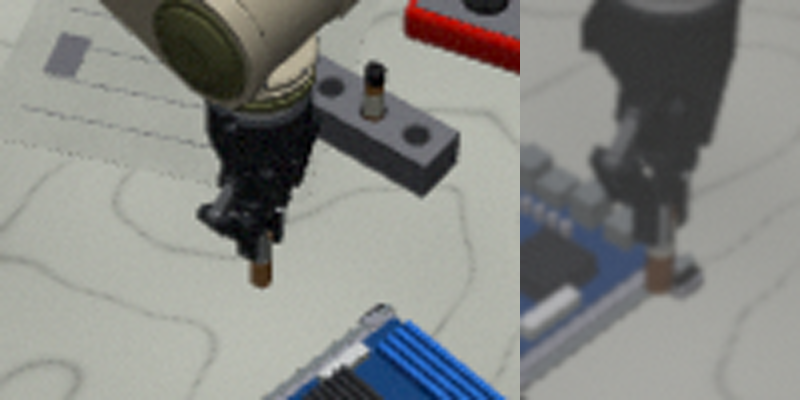

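View pics/wrist1.png

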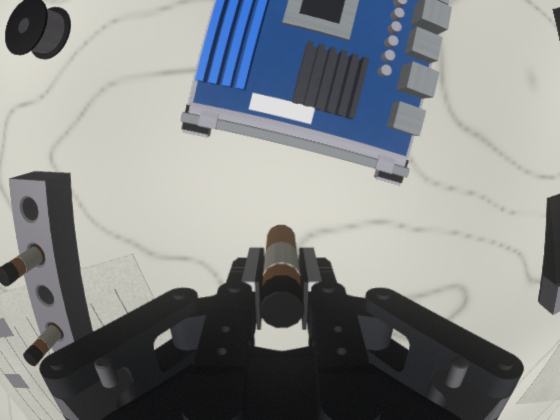

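```bash
cat >> h.py <<'E'
def wray(d,u,v):
    K=d['camera_matrix'];R=cv2.Rodrigues(np.asarray(d['rvec'],float).reshape(3))[0];t=np.asarray(d['tvec'],float).reshape(3)
    x,y=(u-K[0,2])/K[0,0],(v-K[1,2])/K[1,1];r=np.hypot(x,y);s=np.sin(r)/r
    return -R.T@t, R.T@np.array([x*s,y*s,np.cos(r)])
def wplane(d,u,v,z):
    o,r=wray(d,u,v); return (o+r*(z-o[2])/r[2])*1000
E
python3 - <<'E'
from h import *
np.set_printoptions(precision=1,suppress=True)
w=dict(np.load('wrist1.npz'))
for n,u,v,z in [('h4',30,209,.04),('h2',45,295,.04),('restL',197,122,.014),('restR',391,172,.014),('vial foot',281,231,.083),
 ('rodL',213,127,.016),('rodR',378,166,.016),('boardFL',192,100,.02),('boardFR',406,157,.02)]: print(n,wplane(w,u,v,z))
E
```

```text
h4 [559.7 288.   40. ]
h2 [470.9 296.6  40. ]
restL [622.3 127.   14. ]
restR [583.  -26.7  14. ]
vial foot [558.2  62.   83. ]
rodL [617.9 113.9  16. ]
rodR [587.9 -14.6  16. ]
boardFL [639.4 129.1  20. ]
boardFR [596.3 -36.6  20. ]
```

Emit:
drive_tool(
  series=[
    [[0.001,-0.03,0],0,0.01],
    [[0.002,-0.065,0],0,0.01],
    [[0.003,-0.1,0],0,0.01],
    [[0.004,-0.135,0],0,0.01],
    [[0.005,-0.17,0],0,0.01],
    [[0.005,-0.2,0],0,0.01],
    [[0.005,-0.22,0],0,0.01],
    [[0.005,-0.2275,0],0,0.01],
    [[0.005,-0.2275,0.015],0,0.01],
    [[0.005,-0.2275,0.03],0,0.01],
    [[0.005,-0.2275,0.03],0,0.01],
    [[0.005,-0.2275,0.03],0,0.01],
  ],
)

```text
time_s: 4.65
position: [0.5605, 0.2889, 0.091]
tool_rot: [[1.0, -0.001, -0.001], [-0.001, -1.0, -0.0], [-0.001, 0.0, -1.0]]
ft_force: [-0.7, 0.6, -0.2]
grip_width: 0.0165
gripper_force: 29.3
```

```bash
python3 - <<'E'
from h import *
print(env.observe()['position'])
S=grab('scene','scene2');T=grab('side','side2');W=grab('wrist','wrist2')
a,b,w=[cv2.imread(f'pics/{n}2.png') for n in('scene','side','wrist')]
A=cv2.resize(a[105:175,270:350],(400,350),interpolation=cv2.INTER_CUBIC)
B=cv2.resize(b[250:350,190:290],(400,400),interpolation=cv2.INTER_CUBIC)[:350]
Wc=cv2.resize(w[170:290,200:360],(400,300))
o=np.zeros((600,800,3),np.uint8);o[:350,:400]=A[:350];o[:350,400:]=B;o[350:,:400]=cv2.resize(w[180:280,200:360],(400,250))
cv2.imwrite('pics/m2.png',o)
E
```

```text
[0.56049159 0.28887606 0.09099461]
```

View pics/m2.png

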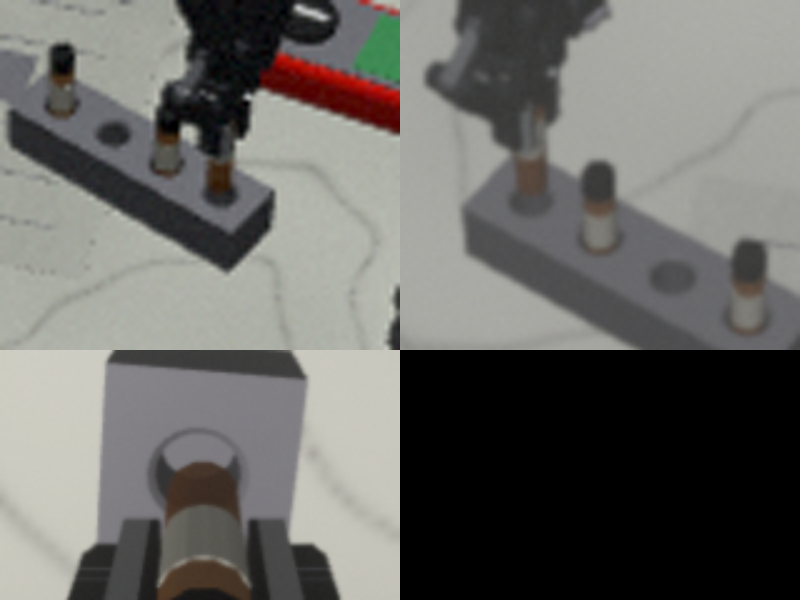

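Emit:
drive_tool(
  series=[
    [[0,-0.0008,0],0,0.01],
    [[0,-0.0008,0.006],0,0.01],
    [[0,-0.0008,0.012],0,0.01],
    [[0,-0.0008,0.018],0,0.01],
    [[0,-0.0008,0.024],0,0.01],
    [[0,-0.0008,0.03],0,0.01],
    [[0,-0.0008,0.035],0,0.01],
    [[0,-0.0008,0.038],0,0.01],
    [[0,-0.0008,0.038],0,0.01],
  ],
)

```text
time_s: 5.7
position: [0.5603, 0.2903, 0.0529]
tool_rot: [[1.0, -0.0, -0.001], [-0.0, -1.0, -0.0], [-0.001, 0.0, -1.0]]
ft_force: [0.8, -0.6, 0.4]
grip_width: 0.0166
gripper_force: 29.3
```

Emit:
drive_tool(
  series=[
    [[0,0,0],0,0.05],
    [[0,0,0],0,0.05],
    [[0,0,0],0,0.05],
    [[0,0,0],0,0.05],
    [[0,0,0],0,0.05],
    [[0,0,-0.02],0,0.05],
    [[0,0,-0.05],0,0.05],
    [[0,0,-0.1],0,0.05],
    [[0,0,-0.12],0,0.05],
    [[0,0,-0.12],0,0.07],
  ],
)

```text
time_s: 6.7
position: [0.5616, 0.2907, 0.1771]
tool_rot: [[1.0, 0.0, 0.007], [0.0, -1.0, 0.002], [0.007, -0.002, -1.0]]
ft_force: [-0.8, -0.5, -0.5]
grip_width: 0.0632
gripper_force: 0.0
```

```bash
python3 - <<'E'
from h import *
print(env.observe()['position'])
W=grab('wrist','wrist3');T=grab('side','side3')
w,b=[cv2.imread(f'pics/{n}3.png') for n in('wrist','side')]
o=np.zeros((420,800,3),np.uint8);o[:,:400]=w[:,80:480];o[:400,400:]=cv2.resize(b[250:350,190:290],(400,400),interpolation=cv2.INTER_CUBIC)
cv2.imwrite('pics/m3.png',o)
E
```

```text
[0.56164418 0.29074416 0.17708135]
```

View pics/m3.png

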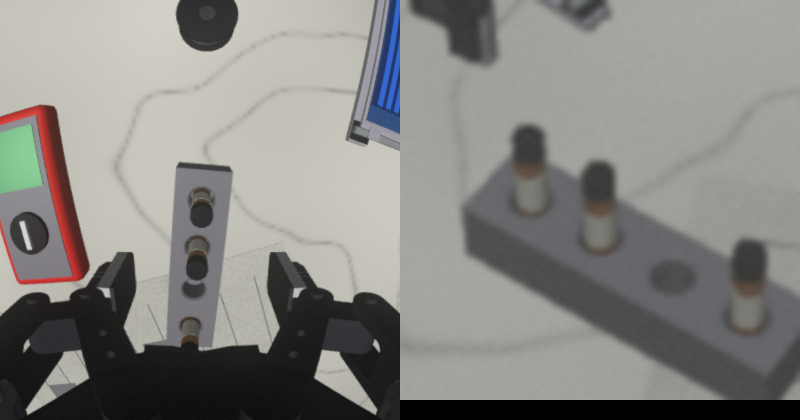

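Emit:
drive_tool(
  series=[
    [[-0.01,0.03,-0.03],0,0.0854],
    [[-0.02,0.07,-0.03],0,0.0854],
    [[-0.03,0.11,-0.03],0,0.0854],
    [[-0.04,0.15,-0.03],0,0.0854],
    [[-0.05,0.19,-0.03],0,0.0854],
    [[-0.06,0.23,-0.03],0,0.0854],
    [[-0.07,0.27,-0.03],0,0.0854],
    [[-0.08,0.31,-0.03],0,0.0854],
    [[-0.09,0.35,-0.03],0,0.0854],
    [[-0.1,0.39,-0.03],0,0.0854],
    [[-0.11,0.43,-0.03],0,0.0854],
    [[-0.12,0.47,-0.03],0,0.0854],
    [[-0.12,0.51,-0.03],0,0.0854],
    [[-0.12,0.54,-0.03],0,0.0854],
    [[-0.12,0.555,-0.03],0,0.0854],
    [[-0.12,0.555,-0.03],-14,0.0854],
    [[-0.12,0.555,-0.03],-14,0.0854],
    [[-0.12,0.555,-0.03],-14,0.0854],
  ],
)

```text
time_s: 8.6
position: [0.4403, -0.2639, 0.2024]
tool_rot: [[0.97, 0.243, -0.001], [0.243, -0.97, 0.002], [-0.001, -0.002, -1.0]]
ft_force: [-1.0, 0.2, -1.1]
grip_width: 0.0855
gripper_force: 0.0
```

```bash
python3 - <<'E'
from h import *
o=env.observe();print(o['position'],o['tool_rot'],o['q'])
W=grab('wrist','wrist4');w=cv2.imread('pics/wrist4.png')
cv2.imwrite('pics/m4.png',cv2.resize(w[40:340,180:380],(400,600),interpolation=cv2.INTER_CUBIC))
E
```

```text
[ 0.44030636 -0.26386244  0.20235882] [[ 0.97001312  0.24304798 -0.00148995]
 [ 0.24305038 -0.97001214  0.00172276]
 [-0.00102656 -0.00203324 -0.99999741]] [-4.41713770e+01  1.95764198e+01  8.28894981e+01  1.15809071e-02
  7.76640932e+01  3.17595415e+01]
```

View pics/m4.png

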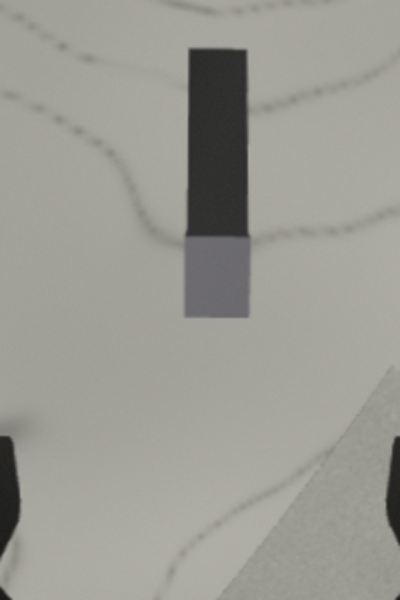

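```bash
python3 - <<'E'
from h import *
np.set_printoptions(precision=2,suppress=True)
w=dict(np.load('wrist4.npz'))
g=lambda u,v,z:wplane(w,180+u/2-.25,40+v/2-.25,z)
c=[g(186,237,.034),g(249,237,.034),g(249,317,.034),g(185,317,.034)];t=[g(189,49,.004),g(247,50,.004)]
c=np.array(c);t=np.array(t);print(c,t)
b=c.mean(0);m=t.mean(0);d=(m-b)[:2];print('block',b,'tip',m,np.linalg.norm(d),np.degrees(np.arctan2(d[1],d[0])))
o=env.observe();R=o['tool_rot'];print('shift tool',R.T@(np.r_[b[:2],0]/1000-np.r_[o['position'][:2],0]), np.degrees(np.arctan2(R[1,0],R[0,0])))
E
```

```text
[[ 467.27 -248.28   34.  ]
 [ 474.66 -277.58   34.  ]
 [ 436.39 -287.73   34.  ]
 [ 428.74 -257.17   34.  ]] [[ 560.23 -226.03    4.  ]
 [ 567.12 -255.06    4.  ]]
block [ 451.76 -267.69   34.  ] tip [ 563.67 -240.55    4.  ] 115.15381635996671 13.633584862722964
shift tool [ 0.01  0.01 -0.  ] 13.91203604531079
```

Emit:
drive_tool(
  series=[
    [[0.005,0.003,0.03],0,0.0854],
    [[0.01,0.0065,0.07],0,0.0854],
    [[0.01,0.0065,0.11],0,0.0854],
    [[0.01,0.0065,0.14],0,0.0854],
    [[0.01,0.0065,0.165],0,0.0854],
    [[0.01,0.0065,0.185],0,0.0854],
    [[0.01,0.0065,0.1975],0,0.0854],
    [[0.01,0.0065,0.1975],0,0.0854],
    [[0.01,0.0065,0.1975],0,0.06],
    [[0.01,0.0065,0.1975],0,0.045],
    [[0.01,0.0065,0.1975],0,0.035],
    [[0.01,0.0065,0.1975],0,0.025],
    [[0.01,0.0065,0.1975],0,0.025],
    [[0.01,0.0065,0.1975],0,0.025],
    [[0.01,0.0065,0.1975],0,0.025],
    [[0.01,0.0065,0.1975],0,0.025],
  ],
  newtons=60,
)

```text
time_s: 10.25
position: [0.452, -0.2688, 0.0066]
tool_rot: [[0.97, 0.242, 0.001], [0.242, -0.97, -0.001], [0.001, 0.001, -1.0]]
ft_force: [-0.0, 0.3, 5.2]
grip_width: 0.031
gripper_force: 60.5
```

Emit:
drive_tool(
  series=[
    [[0,0,-0.015],0,0.025],
    [[0,0,-0.04],0,0.025],
    [[0.002,-0.017,-0.04],3,0.025],
    [[0.004,-0.034,-0.04],6,0.025],
    [[0.008,-0.06,-0.04],10,0.025],
    [[0.012,-0.09,-0.04],14,0.025],
    [[0.016,-0.12,-0.04],18,0.025],
    [[0.02,-0.15,-0.04],22,0.025],
    [[0.025,-0.18,-0.04],25,0.025],
    [[0.033,-0.21,-0.04],27.3,0.025],
    [[0.041,-0.24,-0.04],27.3,0.025],
    [[0.05,-0.27,-0.04],27.3,0.025],
    [[0.058,-0.3,-0.04],27.3,0.025],
    [[0.065,-0.324,-0.04],27.3,0.025],
    [[0.08,-0.332,-0.04],27.3,0.025],
    [[0.0974,-0.3376,-0.04],27.3,0.025],
    [[0.0974,-0.3376,-0.04],27.3,0.025],
    [[0.0974,-0.3376,-0.04],27.3,0.025],
  ],
)

```text
time_s: 12.05
position: [0.464, 0.0825, 0.0457]
tool_rot: [[0.973, -0.23, -0.001], [-0.23, -0.973, -0.0], [-0.001, 0.0, -1.0]]
ft_force: [-0.0, -0.4, -2.5]
grip_width: 0.031
gripper_force: 59.8
```

```bash
python3 - <<'E'
from h import *
o=env.observe();print(o['position'],o['tool_rot'],o['grip_width'],o['ft_force'])
W=grab('wrist','wrist5');S=grab('side','side5');w=cv2.imread('pics/wrist5.png');b=cv2.imread('pics/side5.png')
o=np.zeros((600,800,3),np.uint8);o[:,:]=cv2.resize(w[0:270,100:460],(800,600),interpolation=cv2.INTER_CUBIC)
cv2.imwrite('pics/m5.png',o)
E
```

```text
[0.46403057 0.08250986 0.04568085] [[ 9.73264522e-01 -2.29685545e-01 -8.48797282e-04]
 [-2.29685661e-01 -9.73264864e-01 -4.06568400e-05]
 [-8.16766282e-04  2.34526424e-04 -9.99999639e-01]] 0.030954872426846504 [-0.02689223 -0.44389232 -2.49083468]
```

View pics/m5.png

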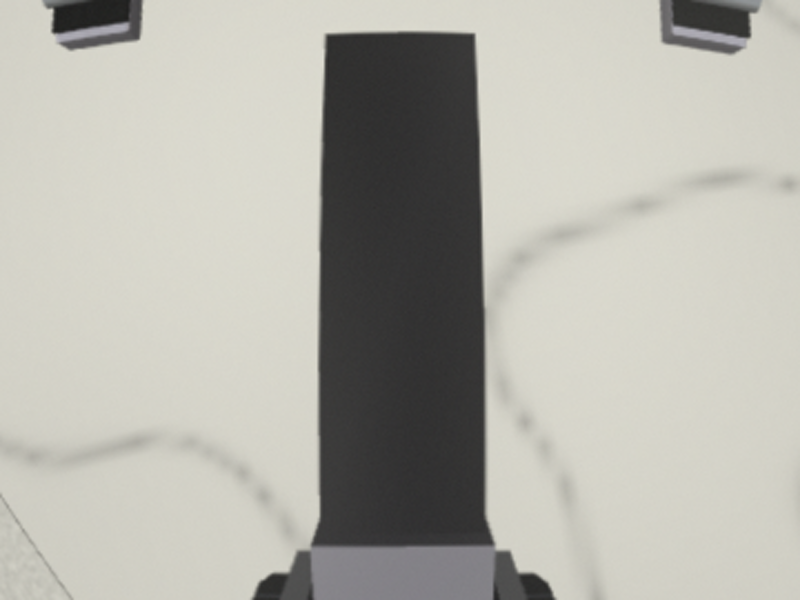

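Emit:
drive_tool(
  series=[
    [[0,0,0.015],0,0.025],
    [[0,0,0.03],0,0.025],
    [[0,0,0.036],0,0.025],
    [[0,0,0.0395],0,0.025],
    [[0,0,0.0395],0,0.025],
    [[0.005,0,0.0395],0,0.025],
    [[0.012,0,0.0395],0,0.025],
    [[0.02,0,0.0395],0,0.025],
    [[0.028,0,0.0395],0,0.025],
    [[0.036,0,0.0395],0,0.025],
    [[0.044,0,0.0395],0,0.025],
    [[0.05,0,0.0395],0,0.025],
    [[0.055,0,0.0395],0,0.025],
    [[0.06,0,0.0395],0,0.025],
    [[0.065,0,0.0395],0,0.025],
    [[0.069,0,0.0395],0,0.025],
    [[0.073,0,0.0395],0,0.025],
    [[0.076,0,0.0395],0,0.025],
    [[0.078,0,0.0395],0,0.025],
    [[0.078,0,0.0395],0,0.025],
  ],
)

```text
time_s: 14.15
position: [0.5387, 0.0651, 0.0066]
tool_rot: [[0.973, -0.23, -0.005], [-0.23, -0.973, 0.001], [-0.005, 0.0, -1.0]]
ft_force: [-12.8, 3.0, 11.1]
grip_width: 0.0309
gripper_force: 61.6
```

```bash
python3 - <<'E'
from h import *
np.set_printoptions(precision=4,suppress=True)
W=grab('wrist','wrist6');T=grab('side','side6');S=grab('scene','scene6');w,t,s=[cv2.imread(f'pics/{n}6.png') for n in('wrist','side','scene')]
o=env.observe();print(o['position'],o['tool_rot'],o['grip_width'],o['ft_force'],o['wrist_torque'])
# carrier tilt: height change of the board along jig x, before/after
e=np.array([.973,-.230]);rod=np.array([.602,.050])
for n,d in (('side',T),('scene',S)):
    P0=cloud(dict(np.load(n+'0.npz')));P=cloud(d)
    x=(P0[...,:2]-rod)@e;y=(P0[...,:2]-rod)@np.array([.23,.973])
    for a in (.01,.04,.08,.12):
        m=(x>a)&(x<a+.03)&(abs(y)<.075)&(P[...,2]>0)&(P[...,2]<.07)&(P0[...,2]<.06)
        print(n,a,m.sum(),1000*np.median((P-P0)[m][:,2]))
out=np.zeros((420,800,3),np.uint8);out[:,:400]=w[:,80:480];out[:400,400:]=cv2.resize(t[170:270,200:300],(400,400),interpolation=cv2.INTER_CUBIC)
cv2.imwrite('pics/m6.png',out)
E
```

```text
[0.5387 0.0651 0.0066] [[ 0.9732 -0.2298 -0.0047]
 [-0.2298 -0.9732  0.0008]
 [-0.0047  0.0003 -1.    ]] 0.030855682910958606 [-12.7066   2.1096  12.2691] [0.3905 1.6535 0.0204]
side 0.01 549 2.2031089939922865
side 0.04 481 2.3313063372805627
side 0.08 429 1.3830696286044573
side 0.12 419 0.9848442131343214
scene 0.01 287 3.4785670057439004
scene 0.04 369 2.0218376065426757
scene 0.08 383 1.5895088161912776
scene 0.12 415 0.7178056799471144
```

View pics/m6.png

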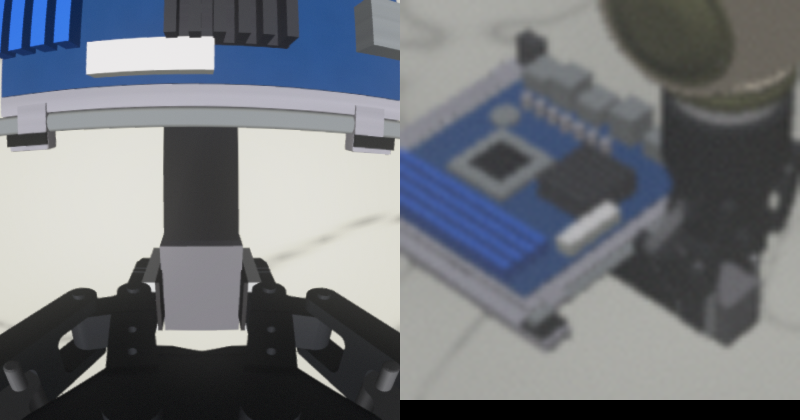

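Emit:
drive_tool(
  series=[
    [[0.002,0,0],0,0.025],
    [[0.004,0,0],0,0.025],
    [[0.006,0,0],0,0.025],
    [[0.006,0,0],0,0.025],
    [[0.006,0,0],0,0.025],
    [[0.006,0,0],0,0.025],
    [[0.006,0,0],0,0.025],
    [[0.006,0,0],0,0.025],
  ],
)

```text
time_s: 15.1
position: [0.5446, 0.0637, 0.0066]
tool_rot: [[0.973, -0.23, -0.005], [-0.23, -0.973, 0.001], [-0.005, 0.0, -1.0]]
ft_force: [-11.6, 3.4, 12.7]
grip_width: 0.0309
gripper_force: 61.6
```

```bash
python3 - <<'E'
from h import *
np.set_printoptions(precision=4,suppress=True)
T=grab('side','side7');S=grab('scene','scene7')
o=env.observe();print(o['position'],o['ft_force'],o['gripper_force'])
e=np.array([.973,-.230]);rod=np.array([.602,.050])
for n,d in (('side',T),('scene',S)):
    P0=cloud(dict(np.load(n+'0.npz')));P=cloud(d)
    x=(P0[...,:2]-rod)@e;y=(P0[...,:2]-rod)@np.array([.23,.973])
    m=(x>.01)&(x<.15)&(abs(y)<.075)&(P[...,2]>0)&(P[...,2]<.07)&(P0[...,2]<.06)
    dz=(P-P0)[m][:,2];a=1-x[m]/.17;k=abs(dz)<.01
    print(n,'lift mm',1000*np.median(dz[k]/a[k]),1000*(dz[k]@a[k])/(a[k]@a[k]))
E
```

```text
[0.5446 0.0638 0.0066] [-12.8408   3.6175  11.9853] 61.555784940719604
side lift mm 4.380866373787063 4.121741135995126
scene lift mm 4.537238146365743 4.106774543976953
```

```bash
python3 -c "
from rig import env
print(env.close_job())"
```

```text
the job is handed in; nothing more can be done
None
```

The job is handed in: the stray vial is released in the rack's end hole (the fourth), seated like its neighbours. The wedge, still gripped flat on the bench, holds the carrier's rod about 4–5 mm off its rests by depth-image measurement; the hand-in call returned no verdict.

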